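# Prise a split retaining ring off a spindle with a hook pick

### The job

Take the hook pick from its stand, work its tip under one end of the split ring on the spindle and gently lift that end up out of its groove, without scoring the spindle, springing the ring wide open or letting it jump off onto the bench. Then hang the pick back in its slot, take the freed ring off the spindle and lay it in the copper dish. Leave the awl, the tin and the pliers where they are.

Things in the scene. Friction and masses are not known exactly. Their poses are not given: they have to be found in the camera images.
- spindle: round flanged bearing unit fixed to the bench, spindle end standing up in its middle, oiled; origin at the centre of its underside on the bench, z up. From below: flange radius 55 mm to 9 mm height, housing radius 40.5 to 44 mm, bearing ring radius 35.5 to 45.5 mm, then shield washer, brass collar, ring groove, spindle land
- shield (a point): centre of the shield washer's flat top, 47.5 mm above the bench; the washer has radius 31 mm. From it the brass collar, radius 19.5 mm, rises to 52 mm, where the ring lies on it: between washer and ring there is a 4.5 mm gap, 4 mm deep, open to the outside all round
- spindle_end (a point): centre of the spindle's flat top, 62.3 mm above the bench, radius 19.5 mm. The ring groove (floor radius 17.5 mm) runs from 52 to 56.5 mm height; above it the land widens in a steep cone to radius 19.5 mm at 60 mm, so that a ring end pulled up is spread by the cone
- ring: dark split spring-steel ring, section 6 mm wide, 4 mm thick, inner radius 17.6, outer 23.5 mm, 45 g; its underside is 52 mm above the bench. Each end is turned up into a tang. Origin at the circle's centre, mid thickness, in the frame of the back, across from the gap; x points to the gap's middle, z up. In the groove the gap is 7 mm wide and squeezing the tangs only tightens the ring
- ring_end_a (a point): ring end on the +y side of the gap, middle of the end face, radius 20.5 mm. Its tang: 4 mm along the ring, 4.5 mm wide, at radius 22 mm, up to 11 mm above this point. With the ends up on the spindle, fingers take both tangs from above, closing across the gap (13 to 24 mm over both), and draw the ring up and 10 mm towards its back
- ring_end_b (a point): the other end, on the -y side; either will do. Hooked some 8 mm from the end it takes up to 12 N; about 6 mm after first touch it springs over the cone and the force halves, but the other end follows only 9 to 15 mm after first touch, when the force falls to nothing and both ends stay up on the spindle's top. Let go before, the ring drops back; lifted 5 mm more, it may jump off
- pick: hook pick upright in the stand: flat-sided pale wooden handle 16 mm (x) by 12 mm (y), from 12 to 88 mm above the origin, which is the centre of the underside of its steel guard disc (radius 14 mm, 4 mm thick); z up along the handle. Below hangs a round 5 mm shank, 70 mm long, that ends in a hook towards +x. About 90 g
- pick_tip (a point): point of the pick's hook, 9.5 mm in +x from the shank's axis and 68.75 mm below the pick's origin. The hook is 3 mm wide, 2.5 mm high and smooth; its underside is level with the foot of the shank. Gripped, the handle shifts some 2 mm in the fingers, so feel for the washer (3 N) and the collar (3.5 N) rather than trust heights
- awl: bystander: straight awl without a hook, round waisted wooden handle, radius 6 to 9.5 mm, 10 to 90 mm above its origin at the guard's underside; stands in the other slot of the stand
- stand: wooden rack fixed on the bench, 64 mm (x) by 140 mm (y), top at 90 mm; origin at the centre of its underside. Two slots through its 12 mm top board, 43 mm to either side along y, each 17 mm long (-5 to +12 mm in x) and 11 mm wide in y; open below. Tools hang in them by their guards, the hook towards +x
- slot_a (a point): point on top of the stand, 90 mm high, where the origin of the tool in the +y slot sits
- slot_b (a point): the same for the -y slot
- dish: loose raised copper dish, 125 mm across the rim, 31 mm high, flat floor about 70 mm across, 2 mm thick; origin at the centre of its underside. The ring hangs from its tangs with its centre about 20 mm behind them
- grease_tin: bystander: round tin with a lid, 66 mm across, 52 mm high; origin under its centre
- pliers: bystander: flat pliers lying on the bench, 180 mm long; origin under the centre

How it is judged:
By the outcome, as a careful person would: the job done as asked, in the order asked, and still so for the second after the job is handed in, with the robot touching nothing.
It also fails if it takes over 72 s, if anything falls off the work surface, if the arm or the gripper's body presses on something with over 40 N, if the wrist force passes 120 N, or if a joint passes its speed limit or range.

### The arm

A 6-joint arm with a two-finger parallel gripper is mounted at the origin on a cart in front of the work surface, level with it; the furniture and walls round the work are solid. World frame = base frame: x ahead of the robot, y to its left, z up, the work surface at z = 0. Lengths are in m, angles in degrees, forces in N, time in s.
With the tool pointing down it reaches from about 0.375 to 0.975 m from the base axis. Payload 3.8 kg.
Tool frame: the origin (TCP) lies between the finger pads; the fingertips stand 22 mm ahead of it and the grasp point (between the pads) lies 3 mm ahead of it; z points along the fingers, y is the line along which they close (so a half turn about z gives the same grasp; the last joint's range is limited). The gripper opens to 88 mm and grips with 3 to 60 N. Pads are 18 mm wide; open, the fingers measure 123 mm over their backs; the gripper's body (75 mm by 187 mm) begins 45 mm behind the grasp point.
Start: joints at [74.146, 15.12, 91.902, -0, 72.978, -2.114], TCP at [0.16, 0.656, 0.261] pointing down, gripper open.
Joint ranges: [-150.88, 150.88], [-54.13, 125.18], [17.81, 147.31], [-75.09, 255.09], [0, 152.58], [-146.25, 146.25]. Speed limits (degrees/s): [147.25, 147.25, 180, 180, 180, 180].

### API

Orientations are given as [roll, pitch, yaw] about the fixed x, y, z axes, in that order (R = Rz(yaw) Ry(pitch) Rx(roll)).
In Python, from station import * gives the robot as it stands.
- The arm moves only by the shell command python3 -m inch 'ROWS' [FORCE]. ROWS is a JSON list that holds a single list of rows (three levels of brackets), with 1 to 12 rows, each of 7 numbers: the finger opening in m, then dx, dy, dz in shares of the most that a row can go, 1 being 62.5 mm, then a rotation vector rx, ry, rz in a scale on which 1.0 is 180 degrees; each row shifts and turns the commanded pose from where the row before left it, along the tool's axes as they then stand; what a row does not reach is not made up. A row lasts 1/8 s, in which the tool goes at most 0.0625 m and 10.7 degrees, less where a joint would pass 70% of its speed; a pose out of reach is approached as far as the arm can. The fingers move at their own pace and stop on an object; FORCE is the grip in N (left out, the last holds). Time passes only in rows, so rows that do not move let the fingers close. It prints the time, the measured TCP pose, the force, the opening and the grip force at its end. A shift or turn number past 1, either way, is cut back to 1. Input that does not fit is refused with a message, and nothing moves.
- sense(): the state, without advancing time (a new reading comes with each control period).
- camera(name): name is "scene" or "top" or "wrist"; returns (picture, depth): 480x640x3 uint8, red, green, blue; 480x640 float32, m along the optical axis (not along the pixel's ray), 0 where there is no reading.
- calibration(name): a dict with "fx", "fy", "cx", "cy" (pixels), "distortion" ([k1, k2, p1, p2, k3] as OpenCV has them; the pictures are not rectified), "R" (3x3) and "t" (3): a world point X has camera coordinates R X + t. Camera axes: x right, y down, z forward; pixel columns grow to the right and rows downward; lengths in m; the calibration is good to about 2 mm. A picture is of the moment at which its call begins: read the wrist's pose just before it. calibration takes no time and is no camera call; for the wrist camera it gives the pose at the moment of the call.
- hand_in(): hands the job in; it is judged then, once.
The state is a dict: "time_s": time; "joints": joint angles; "qd": joint speeds; "effort": joint torques, N m; "position": TCP position; "orientation": TCP orientation; "ft_force": force on the tool from outside, world axes, zero at the start; "ft_torque": the same for the moment, N m; "gripper_width": finger opening in m; "grip_force": force on a finger pad.
Only numpy, scipy, OpenCV 4.12 (cv2) and the standard library are available. Lean on these libraries where they do the work, as an engineer would, in place of code of your own. Each camera call takes 0.05 s, during which the arm holds its last target. There are 200 camera calls.

## Working session

There is one attempt and no reset: what is moved stays moved. The work goes in short steps, Python scripts to look and compute and a shell command to move; the robot and the scene stay as the last step left them, time stands still between calls to the robot, and variables do not carry over. Pictures are saved under pics/ and viewed, at most 10 in all, crops included, and the job is handed in when it is done.

```bash
mkdir -p pics; ls; python3 - <<'E'
from station import *
import cv2,numpy as np
s=sense();print(s)
for n in("top","scene"):
    p,d=camera(n);c=calibration(n);print(n,c)
    cv2.imwrite(f"pics/{n}0.png",p[:,:,::-1]);np.savez(f"{n}0.npz",p=p,d=d,**{k:np.array(v) for k,v in c.items()})
E
```

```text
pics
{'time_s': 0.0, 'joints': array([ 7.41474101e+01,  1.51698893e+01,  9.19813362e+01, -3.24442412e-04,
        7.29766039e+01, -2.11526053e+00]), 'qd': array([-0.07981053,  0.06964095,  0.00694384,  0.0340213 , -0.01493606,
       -0.10022443]), 'effort': array([ 2.53002563e-04, -5.02112031e+01, -3.56879818e+01,  7.27283978e-02,
        2.93807953e-02, -1.86681573e-04]), 'position': array([0.16012774, 0.65505129, 0.25937858]), 'orientation': array([-1.79872246e+02, -4.40835768e-03,  1.66262761e+02]), 'ft_force': array([-0.51568746,  0.5534919 , -0.02761842]), 'ft_torque': array([-0.01971977,  0.03585604, -0.08021055]), 'grip_force': 0.0, 'gripper_width': 0.08776552723179218}
top {'fx': 468.3975058451888, 'fy': 468.3975058451888, 'cx': 315.2567050866669, 'cy': 239.37653785222398, 'distortion': array([0.04032893, 0.        , 0.        , 0.        , 0.        ]), 'R': array([[-0.01725352, -0.99942787, -0.02909022],
       [-0.99568936,  0.01982627, -0.0906069 ],
       [ 0.09113181,  0.02740153, -0.99546178]]), 't': array([0.03025185, 0.59099862, 1.07548532])}
scene {'fx': 478.55669151469715, 'fy': 478.55669151469715, 'cx': 314.26656359374, 'cy': 246.90794041940254, 'distortion': array([-0.08597917,  0.        ,  0.        ,  0.        ,  0.        ]), 'R': array([[-0.87676015, -0.48084108, -0.00913784],
       [-0.23003455,  0.43597693, -0.87006219],
       [ 0.42234553, -0.76073384, -0.49285726]]), 't': array([0.49544693, 0.21120838, 0.67869518])}
```

View pics/top0.png

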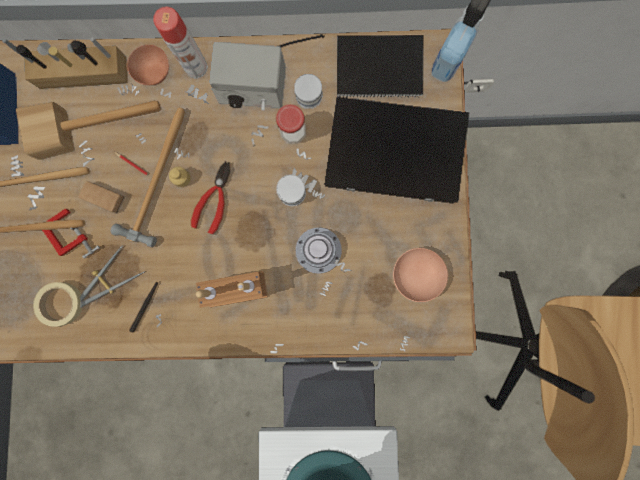

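View pics/scene0.png

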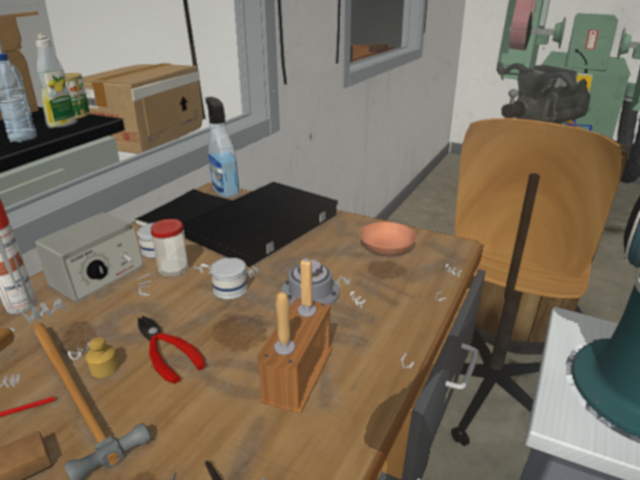

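The top view shows the spindle at (319,250), the stand at (230,288) with tools at about (203,294) and (246,286), the dish at (420,274), the tin at (291,190) and the pliers at (213,198). In the scene view the two handles stand at (283,320) and (306,285). Next I'll zoom in and measure.

```bash
cat > h.py <<'E'
from station import *
import cv2,numpy as np
def load(f):
    z=np.load(f);return z
def grab(n,f):
    c=calibration(n);p,d=camera(n)
    cv2.imwrite(f"pics/{f}.png",p[:,:,::-1]);np.savez(f"{f}.npz",p=p,d=d,**{k:np.array(v) for k,v in c.items()});return np.load(f"{f}.npz")
def KD(z): return np.array([[z['fx'],0,z['cx']],[0,z['fy'],z['cy']],[0,0,1.]]),z['distortion']
def cloud(z):
    K,D=KD(z);h,w=z['d'].shape
    uv=np.stack(np.meshgrid(np.arange(w),np.arange(h)),-1).reshape(-1,1,2).astype(np.float64)
    n=cv2.undistortPoints(uv,K,D).reshape(h,w,2)
    X=np.dstack([n,np.ones((h,w))])*z['d'][...,None]
    return (X-z['t'])@z['R']          # R^T(X-t)
def onplane(z,uv,h):
    K,D=KD(z);n=cv2.undistortPoints(np.array(uv,float).reshape(-1,1,2),K,D).reshape(-1,2)
    r=np.c_[n,np.ones(len(n))]@z['R'];o=-z['R'].T@z['t']
    return o+r*((h-o[2])/r[:,2])[:,None]
def proj(z,P):
    K,D=KD(z);return cv2.projectPoints(np.array(P,float).reshape(-1,3),cv2.Rodrigues(z['R'])[0],z['t'],K,D)[0].reshape(-1,2)
E
python3 - <<'E'
from h import *
z=load('top0.npz');W=cloud(z);p=z['p']
def reg(u0,u1,v0,v1,lo,hi,name):
    S=W[v0:v1,u0:u1].reshape(-1,3);d=z['d'][v0:v1,u0:u1].ravel();S=S[(d>0)&(S[:,2]>lo)&(S[:,2]<hi)]
    if len(S)<5:print(name,len(S));return
    c,r=cv2.minEnclosingCircle(S[:,:2].astype(np.float32))
    print(name,len(S),S.mean(0).round(4),c,r,np.median(S[:,2]),cv2.minAreaRect(S[:,:2].astype(np.float32)))
print('bench',np.median(W[300:340,330:380,2]))
reg(285,355,215,290,.005,.2,'spindle all')
reg(285,355,215,290,.055,.2,'spindle top')
reg(380,460,235,315,.01,.2,'dish')
reg(190,275,265,315,.08,.098,'stand top')
reg(180,280,260,320,.11,.3,'handles')
reg(180,226,260,320,.13,.3,'hl');reg(227,280,260,320,.13,.3,'hr')
reg(270,315,170,210,.03,.1,'tin')
a=cv2.resize(p[262:312,185:275],None,fx=7,fy=7,interpolation=3)
b=cv2.resize(p[220:285,285:355],None,fx=5,fy=5,interpolation=3)
s=load('scene0.npz')['p'];c=cv2.resize(s[245:420,240:345],None,fx=3,fy=3,interpolation=3)
can=np.zeros((600,800,3),np.uint8)
can[:230,:414]=cv2.resize(a,(414,230));can[240:240+325,:350]=b;cc=c[:525,:315];can[:525,450:765]=cc
cv2.imwrite('pics/crop1.png',can[:,:,::-1])
E
```

```text
bench 9.609593266413754e-05
spindle all 1722 [0.5637 0.0113 0.0324] (0.5651084780693054, 0.009390200488269329) 0.11116605997085571 0.04301967652766515 ((0.5611463785171509, 0.010681137442588806), (0.1657092273235321, 0.17258866131305695), 88.76117706298828)
spindle top 290 [0.5675 0.0126 0.0612] (0.567039430141449, 0.012632489204406738) 0.023693151772022247 0.06157697400664154 ((0.5672411322593689, 0.013169266283512115), (0.04378390312194824, 0.04537568986415863), 43.343353271484375)
dish 1045 [ 0.505  -0.2275  0.0209] (0.503665566444397, -0.2239142209291458) 0.0650625005364418 0.020046875930478224 ((0.505212128162384, -0.22052602469921112), (0.122665636241436, 0.12254966050386429), 87.9201889038086)
stand top 1456 [0.4792 0.2082 0.0904] (0.4779967963695526, 0.2105383574962616) 0.07519768178462982 0.0902552726517172 ((0.47899216413497925, 0.21085497736930847), (0.055980853736400604, 0.14238223433494568), 8.634806632995605)
handles 187 [0.4784 0.2127 0.1598] (0.4777156710624695, 0.21033957600593567) 0.04999895021319389 0.17004531891712255 ((0.4796645939350128, 0.21066653728485107), (0.01838143728673458, 0.09968592971563339), 9.523528099060059)
hl 89 [0.4728 0.2507 0.1661] (0.4724220633506775, 0.25383734703063965) 0.009306333027780056 0.17097734697237324 ((0.4725206196308136, 0.2524125874042511), (0.018398739397525787, 0.015011873096227646), 3.957301139831543)
hr 69 [0.4855 0.1652 0.168 ] (0.4857248365879059, 0.1667902171611786) 0.008020865730941296 0.1752078590291091 ((0.48537710309028625, 0.1671922355890274), (0.01523499097675085, 0.01165303960442543), 13.299784660339355)
tin 657 [0.7085 0.0735 0.0502] (0.7135346531867981, 0.061606597155332565) 0.045993465930223465 0.05087900270278624 ((0.7169541716575623, 0.06641857326030731), (0.06412380188703537, 0.08739039301872253), 45.25201416015625)
```

View pics/crop1.png

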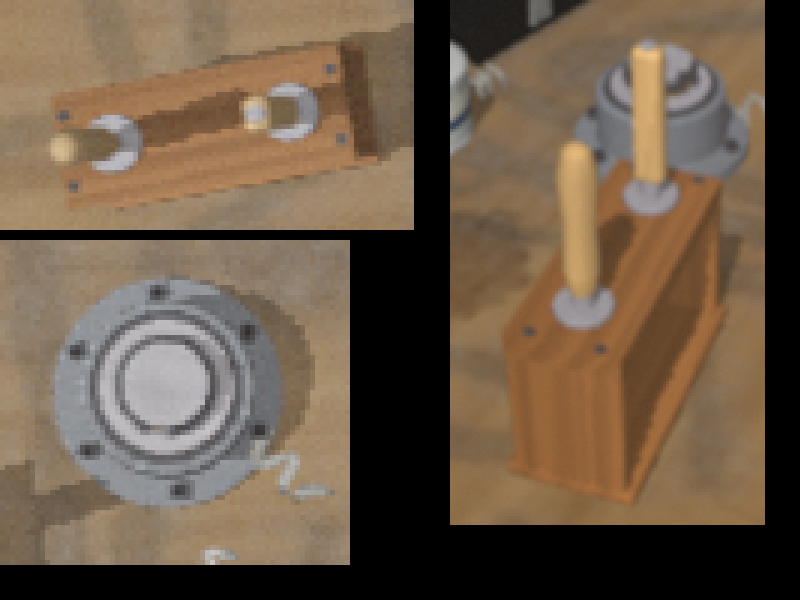

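The flat-sided handle, which is the pick, stands in the slot at y≈0.167; the round awl is at y≈0.252. The gap direction and the hook side are still unknown, so I'll work out the wrist camera geometry and a viewing pose.

```bash
cat >> h.py <<'E'
from scipy.spatial.transform import Rotation as Ro
def TR(s=None):
    s=s or sense();return Ro.from_euler('xyz',s['orientation'],degrees=True).as_matrix(),np.array(s['position'])
def delta(P,yaw,s=None,tilt=None):
    """tool-axis displacement and rotvec to reach TCP P pointing down with yaw"""
    R,p=TR(s);G=Ro.from_euler('xyz',[180,0,yaw],degrees=True).as_matrix()
    print('d',(R.T@(np.array(P)-p)).round(4),'rot',Ro.from_matrix(R.T@G).as_rotvec(degrees=True).round(2))
E
python3 - <<'E'
from h import *
R,p=TR();c=calibration('wrist');C=-c['R'].T@c['t']
print('cam in tool',R.T@(C-p),'axes in tool(cols)\n',(R.T@c['R'].T).round(3),c['fx'])
for yaw in(166.26,180,90,98.6,8.6,0): delta([.50,.09,.30],yaw)
E
```

```text
cam in tool [ 0.07972419  0.00088646 -0.12334027] axes in tool(cols)
 [[ 0.001 -0.954 -0.3  ]
 [ 1.     0.     0.001]
 [-0.001 -0.3    0.954]] 348.9272520211416
d [-0.4643 -0.4683 -0.0396] rot [-0.12 -0.    0.  ]
d [-0.4643 -0.4683 -0.0396] rot [ -0.11  -0.02 -13.74]
d [-0.4643 -0.4683 -0.0396] rot [-1.000e-01  7.000e-02  7.626e+01]
d [-0.4643 -0.4683 -0.0396] rot [-0.1   0.07 67.66]
d [-0.4643 -0.4683 -0.0396] rot [-4.0000e-02  1.6000e-01  1.5766e+02]
d [-0.4643 -0.4683 -0.0396] rot [-2.0000e-02  1.7000e-01  1.6626e+02]
```

Careful with the scale: shifts go in shares of 62.5 mm and turns go in shares of 180 degrees. That gives: -0.0433 m is -0.6928, -0.0423 m is -0.6768.

```bash
python3 -m inch '[[[0.088, -0.6768, -0.6928, 0.0272, 0, 0, 0], [0.088, -0.6768, -0.6928, 0.0272, 0, 0, 0], [0.088, -0.6768, -0.6928, 0.0272, 0, 0, 0], [0.088, -0.6768, -0.6928, 0.0272, 0, 0, 0], [0.088, -0.6768, -0.6928, 0.0272, 0, 0, 0], [0.088, -0.6768, -0.6928, 0.0272, 0, 0, 0], [0.088, -0.6768, -0.6928, 0.0272, 0, 0, 0], [0.088, -0.6768, -0.6928, 0.0272, 0, 0, 0], [0.088, -0.6768, -0.6928, 0.0272, 0, 0, 0], [0.088, -0.6768, -0.6928, 0.0272, 0, 0, 0], [0.088, -0.6768, -0.6928, 0.0272, 0, 0, 0], [0.088, -0.6768, -0.6928, 0.0272, 0, 0, 0]]]'
python3 -m inch '[[[0.088, 0, 0, 0, 0, 0, 0], [0.088, 0, 0, 0, 0, 0, 0]]]'
python3 - <<'E'
from h import *
z=grab('wrist','w1')
u=proj(z,[.567,.0126,.06])[0].round().astype(int);print(u)
b=z['p'][u[1]-60:u[1]+60,u[0]-60:u[0]+60];print(b.shape)
s=load('scene0.npz');q=proj(s,[.4855,.167,.04])[0].round().astype(int);print(q)
c=s['p'][q[1]-35:q[1]+35,q[0]-35:q[0]+35].astype(float);c=np.clip((c/255)**.6*255,0,255).astype(np.uint8)
can=np.zeros((480,800,3),np.uint8);can[:,:480]=cv2.resize(b,(480,480),interpolation=3);can[:315,485:800]=cv2.resize(c,(315,315),interpolation=3)
cv2.imwrite('pics/m1.png',can[:,:,::-1])
E
```

```text
time_s: 1.6
position: [0.5305, 0.0285, 0.24]
orientation: [180.0, -0.0, 166.2]
ft_force: [0.6, 0.0, 0.9]
gripper_width: 0.0879
grip_force: 0.0
time_s: 1.85
position: [0.5294, 0.0304, 0.2397]
orientation: [180.0, -0.1, 166.2]
ft_force: [-0.8, 0.0, -0.0]
gripper_width: 0.0878
grip_force: 0.0
[307 267]
(120, 120, 3)
[307 336]
```

View pics/m1.png

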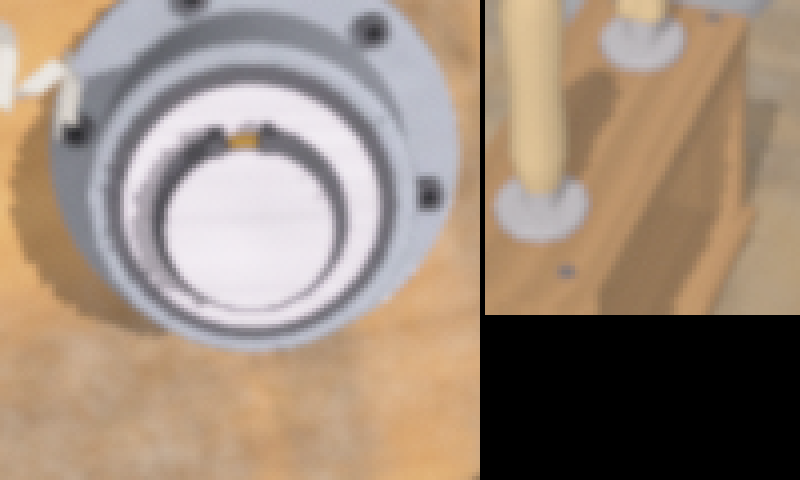

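The wrist crop shows the spindle top centred at crop (252,225), with the brass gap at crop (243,138) and the dark tangs at (215,138) and (268,132), so the gap faces the robot. The hook isn't visible in the scene crop on the right.

```bash
python3 - <<'E'
from h import *
z=load('w1.npz')
f=lambda x,y:[247+x/4-.375,207+y/4-.375]
c=onplane(z,[f(252,225)],.0623)[0];print('c',c)
# fit top circle by threshold: bright disc edge
for nm,a,h in(('gap',(243,138),.054),('tangL',(215,138),.065),('tangR',(268,130),.065)):
    g=onplane(z,[f(*a)],h)[0];v=g-c;print(nm,g,np.hypot(*v[:2]),np.degrees(np.arctan2(v[1],v[0])))
# depth-based center : washer/bearing ring cloud
W=cloud(z);m=(z['d']>0)&(np.hypot(W[...,0]-c[0],W[...,1]-c[1])<.06)
for lo,hi in((.0605,.064),(.046,.049),(.007,.011)):
    S=W[m&(W[...,2]>lo)&(W[...,2]<hi)];cc,r=cv2.minEnclosingCircle(S[:,:2].astype(np.float32));print(lo,len(S),S.mean(0),cc,r)
print('tall',[ (p.round(4)) for p in W[m&(W[...,2]>.0645)]][:20])
# gray profile: fit ellipse to disc
g=cv2.cvtColor(z['p'],cv2.COLOR_RGB2GRAY);x0,y0=[int(t) for t in proj(z,c)[0]]
msk=np.zeros((g.shape[0]+2,g.shape[1]+2),np.uint8);cv2.floodFill(g.copy(),msk,(x0,y0),0,25,25,cv2.FLOODFILL_FIXED_RANGE|cv2.FLOODFILL_MASK_ONLY|(255<<8))
M=cv2.morphologyEx(msk[1:-1,1:-1],cv2.MORPH_OPEN,np.ones((5,5)));n,l,st,ce=cv2.connectedComponentsWithStats(M);k=l[y0,x0];print(st[k],ce[k],onplane(z,[ce[k]],.0623))
E
```

```text
c [0.56297709 0.01601647 0.0623    ]
gap [0.54459103 0.01832458 0.054     ] 0.018530374822272076 172.84476249296162
tangL [0.53981681 0.01337098 0.065     ] 0.023310879457242185 -173.48361300151612
tangR [0.54082648 0.02534772 0.065     ] 0.024035845018276786 157.1560725549578
0.0605 1201 [0.56378231 0.01513391 0.06167804] (0.5623180270195007, 0.015719635412096977) 0.022085029631853104
0.046 1078 [0.55899335 0.0167108  0.04696669] (0.5634768009185791, 0.015195485204458237) 0.03471188247203827
0.007 2035 [0.54317028 0.0227139  0.00842971] (0.5644723176956177, 0.014594480395317078) 0.055274393409490585
tall [array([0.5404, 0.0129, 0.0653]), array([0.5408, 0.0137, 0.0649]), array([0.5432, 0.0232, 0.0646]), array([0.5433, 0.0242, 0.065 ]), array([0.5433, 0.0251, 0.0657]), array([0.5447, 0.0256, 0.0647]), array([0.545 , 0.0228, 0.0647]), array([0.5451, 0.0237, 0.0652]), array([0.5455, 0.0245, 0.0645]), array([0.5431, 0.0112, 0.0648]), array([0.5438, 0.0138, 0.0645]), array([0.5458, 0.0226, 0.065 ]), array([ 0.5088, -0.0096,  0.2168]), array([ 0.5085, -0.0087,  0.2179]), array([ 0.5086, -0.0091,  0.2185]), array([ 0.509 , -0.0088,  0.218 ]), array([ 0.5084, -0.0085,  0.2203]), array([ 0.5094, -0.009 ,  0.2181]), array([ 0.5084, -0.0087,  0.2212]), array([ 0.5091, -0.0088,  0.2199])]
[ 289  245   41   39 1262] [308.94928685 264.06497623] [[0.56396682 0.0151238  0.0623    ]]
```

To row units: 0.031 m is 0.496, 0.019 m is 0.304, -7.5 degrees / 180 = -0.0417.

```bash
python3 -m inch '[[[0.088, 0.304, 0.496, -0.24, 0, 0, 0], [0.088, 0.304, 0.496, -0.24, 0, 0, 0], [0.088, 0.304, 0.496, -0.24, 0, 0, 0], [0.088, 0.304, 0.48, -0.24, 0, 0, 0], [0.088, 0, 0, 0, 0, 0, -0.0417], [0.088, 0, 0, 0, 0, 0, -0.0417], [0.088, 0, 0, 0, 0, 0, -0.0411], [0.088, 0, 0, 0, 0, 0, 0], [0.088, 0, 0, 0, 0, 0, 0]]]'
python3 - <<'E'
from h import *
z=grab('wrist','w2');W=cloud(z);ok=z['d']>0
near=lambda c,r:ok&(np.hypot(W[...,0]-c[0],W[...,1]-c[1])<r)
m=near((.4855,.1675),.02)
for lo,hi in((.172,.185),(.10,.17),(.092,.097)):
    S=W[m&(W[...,2]>lo)&(W[...,2]<hi)]
    if len(S)>8:print(lo,len(S),S.mean(0).round(4),cv2.minAreaRect(S[:,:2].astype(np.float32)),np.median(S[:,2]))
S=W[near((.479,.211),.09)&(W[...,2]>.085)&(W[...,2]<.092)];print('stand',len(S),cv2.minAreaRect(S[:,:2].astype(np.float32)))
print(proj(z,[[.4855,.1675,.178],[.4855,.1675,.09]]))
cv2.imwrite('pics/m2.png',cv2.resize(z['p'][:,:,::-1],(640,480)))
E
```

```text
time_s: 3.02
position: [0.4847, 0.1687, 0.3003]
orientation: [180.0, -0.0, -171.4]
ft_force: [0.5, -0.3, 0.5]
gripper_width: 0.0876
grip_force: 0.0
0.172 296 [0.4815 0.1694 0.1766] ((0.482004851102829, 0.16948507726192474), (0.014712728559970856, 0.011315044946968555), 8.224562644958496) 0.17662681959574764
0.1 260 [0.4755 0.1686 0.1409] ((0.47652605175971985, 0.16870176792144775), (0.004580809734761715, 0.011987726204097271), 7.883768081665039) 0.1421552420019546
0.092 357 [0.4794 0.1693 0.0933] ((0.48141762614250183, 0.16921648383140564), (0.023932255804538727, 0.026287009939551353), 9.238724708557129) 0.09331520250026668
stand 6265 ((0.4758567810058594, 0.2123902142047882), (0.05666474997997284, 0.14061564207077026), 9.120497703552246)
[[313.16364093 243.7934946 ]
 [314.11443982 216.06312649]]
```

View pics/m2.png

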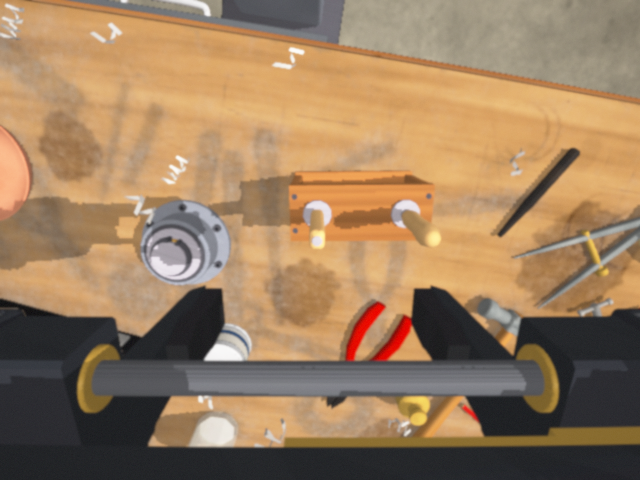

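The wrist view shows the pick handle top at about (318,240), its guard at (317,212) and the awl on the right at (430,235). The measured sizes and heights match the description. Next I'll grasp the pick.

To row units: 0.05 m is 0.8, 0.0026 m is 0.0416.

```bash
python3 -m inch '[[[0.088, 0.0416, 0.0192, 0.64, 0, 0, 0], [0.088, 0, 0, 0.8, 0, 0, 0], [0.088, 0, 0, 0.64, 0, 0, 0], [0.05, 0, 0, 0.272, 0, 0, 0], [0.03, 0, 0, 0, 0, 0, 0], [0, 0, 0, 0, 0, 0, 0], [0, 0, 0, 0, 0, 0, 0], [0, 0, 0, 0, 0, 0, 0], [0, 0, 0, 0, 0, 0, 0], [0, 0, 0, 0, 0, 0, 0]]]' 40
```

```text
time_s: 4.32
position: [0.4827, 0.1687, 0.1535]
orientation: [180.0, 0.0, -171.3]
ft_force: [0.0, 0.1, 0.1]
gripper_width: 0.02
grip_force: 0.0
```

To row units: -0.04 m is -0.64, -0.02 m is -0.32.

```bash
python3 -m inch '[[[0, 0, 0, 0, 0, 0, 0], [0, 0, 0, 0, 0, 0, 0], [0, 0, 0, 0, 0, 0, 0], [0, 0, 0, 0, 0, 0, 0]]]' 40;  python3 -m inch '[[[0, 0, 0, -0.64, 0, 0, 0], [0, 0, 0, -0.64, 0, 0, 0], [0, 0, 0, -0.64, 0, 0, 0], [0, 0, 0, -0.32, 0, 0, 0], [0, 0, 0, 0, 0, 0, 0]]]' 40
python3 - <<'E'
from h import *
R,p=TR();s=grab('scene','s3');w=grab('wrist','w3');t=grab('top','t3')
g=p.copy();g[2]-=.003+.06;print(p,proj(s,g),proj(s,g-[0,0,.07]))
q=proj(s,g-[0,0,.05])[0].round().astype(int)
q2=proj(t,g-[0,0,.03])[0].round().astype(int)
a=cv2.resize(s['p'][q[1]-50:q[1]+50,q[0]-50:q[0]+50],(500,500),interpolation=3)
cv2.imwrite('pics/m3.png',a[:,:,::-1]);print(q)
E
```

```text
time_s: 4.82
position: [0.4825, 0.1687, 0.1532]
orientation: [-180.0, -0.0, -171.3]
ft_force: [-0.9, -0.7, 0.4]
gripper_width: 0.0118
grip_force: 40.0
time_s: 5.45
position: [0.4837, 0.1691, 0.2953]
orientation: [180.0, 0.2, -171.3]
ft_force: [0.2, 0.2, -0.9]
gripper_width: 0.0116
grip_force: 40.0
[0.48366697 0.16905567 0.29525237] [[305.27587492 225.6568087 ]] [[306.18981341 269.95295301]]
[306 258]
```

View pics/m3.png

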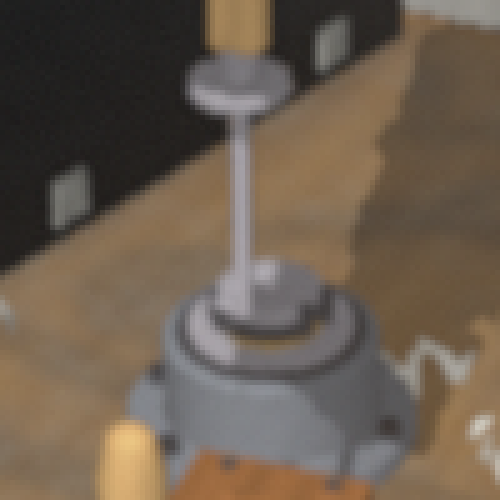

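The pick is lifted. Its shank is at crop x≈240, and the foot seems to reach left to about (217,295), which would be world +x. I'll confirm that with depth.

```bash
python3 - <<'E'
from h import *
for n in('s3','t3','w3'):
    z=load(n+'.npz');W=cloud(z);m=(z['d']>0)&(np.hypot(W[...,0]-.483,W[...,1]-.169)<.03)&(W[...,2]>.145)&(W[...,2]<.26)
    S=W[m];R=Ro.from_euler('z',8.7,degrees=True).as_matrix();L=(S-[.4835,.169,0])@R
    for lo in np.arange(.145,.26,.01):
        q=L[(L[:,2]>=lo)&(L[:,2]<lo+.01)]
        if len(q):print(n,lo.round(3),len(q),q[:,0].min().round(4),np.median(q[:,0]).round(4),q[:,0].max().round(4),np.median(q[:,1]).round(4))
z=load('s3.npz');Z=z['d'];print((Z[255:270,298:314]*1000).astype(int))
E
```

```text
s3 0.155 12 0.0001 0.0037 0.0122 0.0014
s3 0.165 28 -0.0003 0.0024 0.0103 0.0022
s3 0.175 25 -0.0008 0.001 0.0039 0.0026
s3 0.185 22 -0.0002 0.0014 0.0037 0.0022
s3 0.195 19 0.0001 0.0014 0.0033 0.0024
s3 0.205 17 -0.0005 0.0016 0.0027 0.0025
s3 0.215 23 -0.0004 0.0017 0.0047 0.002
s3 0.225 31 -0.0116 -0.0019 0.0104 0.0097
s3 0.235 167 -0.0118 -0.0001 0.0149 0.0051
s3 0.245 73 -0.0065 0.0003 0.0087 0.0061
s3 0.255 43 -0.0066 -0.0009 0.0077 0.006
w3 0.155 14 -0.003 -0.0024 -0.0016 0.0014
w3 0.165 25 -0.0032 -0.0025 -0.0017 0.0021
w3 0.175 27 -0.0031 -0.0025 -0.0004 0.0014
w3 0.185 35 -0.0032 -0.0025 -0.0007 0.0014
w3 0.195 8 -0.0032 -0.0027 -0.0023 0.0018
w3 0.225 1067 -0.0145 -0.0057 0.0106 0.0014
w3 0.235 44 -0.0116 -0.0054 0.0051 0.0014
w3 0.245 155 -0.0091 -0.0079 -0.0042 0.0014
w3 0.255 101 -0.0088 -0.008 -0.0044 0.0019
[[1029 1029 1029 1032 1029  661  659  662  662 1028 1026 1026 1030 1029
  1029 1028]
 [1024 1023 1023 1023 1024  658  661  662  662 1027 1027 1024 1021 1024
  1022 1024]
 [1020 1021 1023 1020 1024  662    0  662  663 1021 1023 1022 1022 1017
  1022 1022]
 [1016 10
[... 311 characters left out ...]
8  884
   886  886]
 [1004 1001 1004  885  882  667  663  665  669  886  883  883  885  884
   882  884]
 [1001  997  880  880  881  664  667  665  665  879  882  881  880  879
   883  879]
 [ 996  912  878  876  877  668  668  667  669  876  879  879  879  880
   880  876]
 [ 906  888  873  873  875  667  667  670  669  875  877  879  883  878
   873  874]
 [ 888  883  872  871  872  670  667  670  670  871  873  872  870  871
   871  870]
 [ 879  674  673  868  869  670  670  669  669  867  867  871  865  868
   871  869]
 [ 676  674  673  672  673  670  671  672  670  863  866  865  866  865
   864  868]
 [   0  873  676  675  672  671  673  671  672  862  862  862  863  861
   864  864]]
```

Depth confirms that the hook points to world +x, in line with the stand's yaw of about 8.7°. I'll move to a standoff outside end A, with the hook line at 203.5° from the spindle centre.

To row units: -0.0351 m is -0.5616, -0.035 m is -0.56, -7.4 degrees / 180 = -0.0411.

```bash
python3 -m inch '[[[0, -0.0656, -0.5616, 0.112, 0, 0, 0], [0, -0.0656, -0.5616, 0.112, 0, 0, 0], [0, -0.0656, -0.5616, 0.112, 0, 0, 0], [0, -0.0656, -0.5616, 0.112, 0, 0, 0], [0, -0.0656, -0.56, 0.112, 0, 0, 0], [0, 0, 0, 0, 0, 0, -0.0411], [0, 0, 0, 0, 0, 0, -0.0411], [0, 0, 0, 0.48, 0, 0, 0], [0, 0, 0, 0.48, 0, 0, 0], [0, 0, 0, 0, 0, 0, 0], [0, 0, 0, 0, 0, 0, 0]]]' 40
python3 - <<'E'
from h import *
s=sense();R,p=TR(s);print(p,s['orientation'])
z=grab('wrist','w4');W=cloud(z);sc=grab('scene','s4');
C=np.array([.5638,.0150]);d=np.array([np.cos(np.radians(203.5)),np.sin(np.radians(203.5))]);n=np.array([-d[1],d[0]])
for nm,zz in(('w',z),('s',sc)):
    V=cloud(zz);m=(zz['d']>0)&(np.hypot(V[...,0]-.53,V[...,1])<.03)&(V[...,2]>.05)&(V[...,2]<.125);S=V[m]
    L=np.c_[(S[:,:2]-C)@d,(S[:,:2]-C)@n,S[:,2]]
    for lo in np.arange(.05,.125,.01):
        q=L[(L[:,2]>=lo)&(L[:,2]<lo+.01)&(L[:,0]>.024)]
        if len(q):print(nm,lo.round(3),len(q),q.min(0).round(4),np.median(q,0).round(4),q.max(0).round(4))
V=cloud(z);m=(z['d']>0);r=np.hypot(V[...,0]-C[0],V[...,1]-C[1])
for a,b in((.005,.016),(.026,.03),(.036,.045),(.047,.054)):print(a,np.median(V[...,2][m&(r>a)&(r<b)]))
q=proj(sc,[.545,.005,.075])[0].round().astype(int);a=cv2.resize(sc['p'][q[1]-40:q[1]+40,q[0]-40:q[0]+40],(400,400),interpolation=3)
q=proj(z,[.545,.005,.065])[0].round().astype(int);b=cv2.resize(z['p'][q[1]-50:q[1]+50,q[0]-50:q[0]+50],(400,400),interpolation=3)
cv2.imwrite('pics/m4.png',np.hstack([a,b])[:,:,::-1])
E
```

```text
time_s: 6.98
position: [0.5292, -0.0016, 0.1982]
orientation: [180.0, -0.0, -156.5]
ft_force: [0.3, -0.0, -0.5]
gripper_width: 0.0118
grip_force: 40.0
[ 0.52922359 -0.0015959   0.19821059] [ 1.79981712e+02 -4.07671002e-02 -1.56537653e+02]
w 0.06 12 [ 0.0392 -0.0027  0.0645] [ 0.0398 -0.0004  0.0669] [0.0402 0.0011 0.0698]
w 0.07 25 [ 0.0389 -0.0027  0.0703] [ 0.0395 -0.0011  0.0743] [0.0403 0.0011 0.0799]
w 0.08 30 [ 0.0377 -0.0032  0.0801] [ 0.0398 -0.0008  0.085 ] [0.0404 0.0018 0.09  ]
w 0.09 37 [ 0.0378 -0.0032  0.0901] [ 0.0397 -0.0004  0.0957] [0.0403 0.0017 0.0997]
w 0.1 6 [ 0.0393 -0.0017  0.1001] [ 0.0399 -0.0004  0.1016] [0.0404 0.0009 0.1026]
s 0.06 7 [ 0.0262 -0.0018  0.067 ] [0.0336 0.     0.0679] [0.0374 0.0021 0.0698]
s 0.07 17 [ 0.0283 -0.003   0.07  ] [ 0.0354 -0.0013  0.0743] [0.0373 0.0012 0.0798]
s 0.08 14 [ 0.0333 -0.0018  0.0802] [ 0.0354 -0.0003  0.0852] [0.0372 0.0024 0.0892]
s 0.09 14 [ 0.0334 -0.0033  0.0905] [ 0.0354 -0.0007  0.0948] [0.0371 0.001  0.0995]
s 0.1 14 [ 0.0333 -0.0038  0.1002] [ 0.0352 -0.0004  0.1048] [0.0372 0.0018 0.1086]
s 0.11 10 [ 0.0333 -0.0025  0.1101] [ 0.0361 -0.0007  0.1135] [0.0371 0.0003 0.118 ]
s 0.12 7 [ 0.035  -0.0031  0.1204] [ 3.520e-02 -1.000e-04  1.224e-01] [0.037  0.0007 0.1248]
0.005 nan
0.026 0.0468454765182
0.036 0.13758891144569352
0.047 0.19723926830509086
  return _methods._mean(a, axis=axis, dtype=dtype,
  ret = ret.dtype.type(ret / rcount)
```

View pics/m4.png

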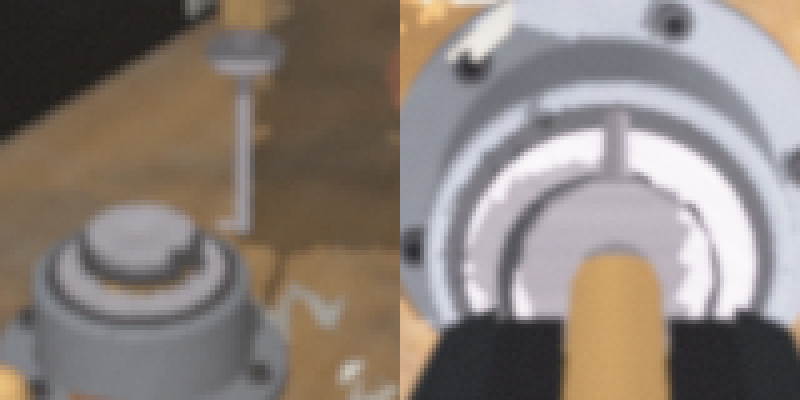

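The left panel shows the hook at the shank's foot (230,225) pointing at the spindle, and the right panel shows the shank lined up radially. I'll go down now and feel for the washer.

To row units: 0.006 m is 0.096, 0.002 m is 0.032.

```bash
python3 -m inch '[[[0, -0.0192, 0, 0.096, 0, 0, 0], [0, 0, 0, 0.096, 0, 0, 0], [0, 0, 0, 0.032, 0, 0, 0], [0, 0, 0, 0, 0, 0, 0]]]' 40; python3 -m inch '[[[0, 0, 0, 0.016, 0, 0, 0], [0, 0, 0, 0, 0, 0, 0]]]'; python3 -m inch '[[[0, 0, 0, 0.016, 0, 0, 0], [0, 0, 0, 0, 0, 0, 0]]]'
```

```text
time_s: 7.58
position: [0.5302, -0.0011, 0.1839]
orientation: [180.0, -0.0, -156.5]
ft_force: [0.1, 1.1, -1.2]
gripper_width: 0.0122
grip_force: 40.0
time_s: 7.82
position: [0.5304, -0.0011, 0.1833]
orientation: [-180.0, 0.0, -156.5]
ft_force: [0.7, -0.8, -1.0]
gripper_width: 0.0116
grip_force: 40.0
time_s: 8.07
position: [0.5304, -0.0011, 0.1823]
orientation: [180.0, -0.0, -156.5]
ft_force: [0.1, 0.4, -0.8]
gripper_width: 0.0118
grip_force: 40.0
```

To row units: 0.001 m is 0.016.

```bash
for i in 1; do python3 -m inch '[[[0, 0, 0, 0.016, 0, 0, 0], [0, 0, 0, 0, 0, 0, 0]]]' | grep -E 'pos|ft'; python3 -m inch '[[[0, 0, 0, 0.0096, 0, 0, 0], [0, 0, 0, 0, 0, 0, 0]]]' | grep -E 'pos|ft';  done
```

```text
position: [0.5303, -0.0011, 0.1812]
ft_force: [0.2, -1.1, -1.2]
position: [0.5305, -0.0011, 0.1807]
ft_force: [0.5, -0.1, -1.0]
```

To row units: 0.0006 m is 0.0096.

```bash
python3 -m inch '[[[0, 0, 0, 0.0096, 0, 0, 0], [0, 0, 0, 0, 0, 0, 0]]]' | grep -E 'pos|ft'; python3 -m inch '[[[0, 0, 0, 0.008, 0, 0, 0], [0, 0, 0, 0, 0, 0, 0]]]' | grep -E 'pos|ft'
```

```text
position: [0.5307, -0.0011, 0.1805]
ft_force: [-0.3, 1.1, 0.9]
position: [0.5308, -0.0011, 0.1803]
ft_force: [-0.8, 0.3, 5.0]
```

To row units: 0.0004 m is 0.0064.

```bash
python3 -m inch '[[[0, 0, 0, 0.0064, 0, 0, 0], [0, 0, 0, 0, 0, 0, 0]]]' | grep -E 'pos|ft'
```

```text
position: [0.5311, -0.0011, 0.1803]
ft_force: [-0.4, -0.5, 6.3]
```

To row units: -0.0023 m is -0.0368.

```bash
python3 -m inch '[[[0, 0, 0, -0.0368, 0, 0, 0], [0, 0, 0, 0, 0, 0, 0]]]' | grep -E 'pos|ft'; python3 -m inch '[[[0, -0.032, 0, 0, 0, 0, 0], [0, -0.032, 0, 0, 0, 0, 0], [0, 0, 0, 0, 0, 0, 0]]]' | grep -E 'pos|ft';python3 -m inch '[[[0, -0.016, 0, 0, 0, 0, 0], [0, 0, 0, 0, 0, 0, 0]]]' | grep -E 'pos|ft'
```

```text
position: [0.5301, -0.0011, 0.181]
ft_force: [-0.1, 0.4, -1.3]
position: [0.5342, 0.0005, 0.1813]
ft_force: [0.2, 0.3, -1.1]
position: [0.535, 0.0009, 0.1815]
ft_force: [-0.4, 0.7, -0.3]
```

To row units: -0.001 m is -0.016.

```bash
python3 -m inch '[[[0, -0.016, 0, 0, 0, 0, 0], [0, 0, 0, 0, 0, 0, 0]]]' | grep -E 'pos|ft';python3 -m inch '[[[0, -0.0128, 0, 0, 0, 0, 0], [0, 0, 0, 0, 0, 0, 0]]]' | grep -E 'pos|ft'
```

```text
position: [0.536, 0.0013, 0.1815]
ft_force: [-0.4, 0.1, -1.8]
position: [0.5367, 0.0016, 0.1815]
ft_force: [0.4, -0.0, -0.3]
```

To row units: -0.0008 m is -0.0128.

```bash
python3 -m inch '[[[0, -0.0128, 0, 0, 0, 0, 0], [0, 0, 0, 0, 0, 0, 0]]]' | grep -E 'pos|ft'
```

```text
position: [0.5374, 0.0019, 0.1815]
ft_force: [0.4, -0.0, -1.7]
```

To row units: -0.0006 m is -0.0096.

```bash
python3 -m inch '[[[0, -0.0096, 0, 0, 0, 0, 0], [0, 0, 0, 0, 0, 0, 0]]]' | grep -E 'pos|ft'
```

```text
position: [0.5378, 0.0021, 0.1814]
ft_force: [0.1, 0.3, -0.9]
```

To row units: -0.0006 m is -0.0096.

```bash
python3 -m inch '[[[0, -0.0096, 0, 0, 0, 0, 0], [0, 0, 0, 0, 0, 0, 0]]]' | grep -E 'pos|ft'
```

```text
position: [0.5381, 0.0023, 0.1813]
ft_force: [-2.4, -0.6, -1.0]
```

To row units: -0.0006 m is -0.0096.

```bash
python3 -m inch '[[[0, -0.0096, 0, 0, 0, 0, 0], [0, 0, 0, 0, 0, 0, 0]]]' | grep -E 'pos|ft'
```

```text
position: [0.5385, 0.0025, 0.1812]
ft_force: [-1.9, -1.3, -0.9]
```

To row units: -0.0005 m is -0.008.

```bash
python3 -m inch '[[[0, -0.008, 0, 0, 0, 0, 0], [0, 0, 0, 0, 0, 0, 0]]]' | grep -E 'pos|ft'
```

```text
position: [0.5388, 0.0027, 0.1812]
ft_force: [-3.7, -1.6, -0.4]
```

Collar found at about 4 N. I'll back off slightly and start lifting.

To row units: 0.0022 m is 0.0352.

```bash
python3 -m inch '[[[0, 0.0352, 0, 0, 0, 0, 0], [0, 0, 0, 0, 0, 0, 0]]]' | grep -E 'pos|ft'; python3 -m inch '[[[0, 0, 0, -0.016, 0, 0, 0], [0, 0, 0, 0, 0, 0, 0]]]' | grep -E 'pos|ft'; python3 -m inch '[[[0, 0, 0, -0.016, 0, 0, 0], [0, 0, 0, 0, 0, 0, 0]]]' | grep -E 'pos|ft'
```

```text
position: [0.5379, 0.0021, 0.1817]
ft_force: [-1.1, -0.2, -0.5]
position: [0.5379, 0.002, 0.1828]
ft_force: [-0.7, -0.1, -0.2]
position: [0.5378, 0.002, 0.1837]
ft_force: [-0.4, 0.4, -0.9]
```

To row units: -0.001 m is -0.016.

```bash
python3 -m inch '[[[0, 0, 0, -0.016, 0, 0, 0], [0, 0, 0, 0, 0, 0, 0]]]' | grep -E 'pos|ft'; python3 -m inch '[[[0, 0, 0, -0.016, 0, 0, 0], [0, 0, 0, 0, 0, 0, 0]]]' | grep -E 'pos|ft'
```

```text
position: [0.5376, 0.0019, 0.1845]
ft_force: [0.7, -0.5, -2.8]
position: [0.5373, 0.0018, 0.1852]
ft_force: [0.1, -1.0, -4.8]
```

```bash
for i in 1; do python3 -m inch '[[[0, 0, 0, -0.016, 0, 0, 0], [0, 0, 0, 0, 0, 0, 0]]]' | grep -E 'pos|ft'; python3 -m inch '[[[0, 0, 0, -0.016, 0, 0, 0], [0, 0, 0, 0, 0, 0, 0]]]' | grep -E 'pos|ft'; python3 -m inch '[[[0, 0, 0, -0.016, 0, 0, 0], [0, 0, 0, 0, 0, 0, 0]]]' | grep -E 'pos|ft'; done
```

```text
position: [0.5371, 0.0018, 0.1861]
ft_force: [0.6, -1.4, -6.5]
position: [0.5369, 0.0017, 0.1869]
ft_force: [1.1, -2.8, -8.3]
position: [0.5368, 0.0017, 0.1878]
ft_force: [0.4, -4.0, -10.8]
```

Careful with the scale: shifts go in shares of 62.5 mm and turns go in shares of 180 degrees. That gives: -0.001 m is -0.016.

```bash
python3 -m inch '[[[0, 0, 0, -0.016, 0, 0, 0], [0, 0, 0, 0, 0, 0, 0]]]' | grep -E 'pos|ft'; python3 -m inch '[[[0, 0, 0, -0.016, 0, 0, 0], [0, 0, 0, 0, 0, 0, 0]]]' | grep -E 'pos|ft'
```

```text
position: [0.5376, 0.0023, 0.1903]
ft_force: [-2.3, 0.4, -4.6]
position: [0.5378, 0.002, 0.1912]
ft_force: [-1.3, -1.3, -4.0]
```

To row units: -0.001 m is -0.016.

```bash
python3 -m inch '[[[0, 0, 0, -0.016, 0, 0, 0], [0, 0, 0, 0, 0, 0, 0]]]' | grep -E 'pos|ft'; python3 -m inch '[[[0, 0, 0, -0.016, 0, 0, 0], [0, 0, 0, 0, 0, 0, 0]]]' | grep -E 'pos|ft'
```

```text
position: [0.5378, 0.002, 0.1918]
ft_force: [-1.3, -1.0, -5.2]
position: [0.5378, 0.002, 0.1926]
ft_force: [-0.1, -0.7, -5.2]
```

First end is over the cone and the force has halved. I'll continue gently until the other end follows.

To row units: -0.001 m is -0.016.

```bash
python3 -m inch '[[[0, 0, 0, -0.016, 0, 0, 0], [0, 0, 0, 0, 0, 0, 0]]]' | grep -E 'pos|ft'; python3 -m inch '[[[0, 0, 0, -0.0128, 0, 0, 0], [0, 0, 0, 0, 0, 0, 0]]]' | grep -E 'pos|ft'
```

```text
position: [0.5376, 0.0021, 0.1939]
ft_force: [-1.5, -0.4, -2.4]
position: [0.5374, 0.002, 0.1943]
ft_force: [0.2, -0.1, -4.5]
```

To row units: -0.0008 m is -0.0128.

```bash
python3 -m inch '[[[0, 0, 0, -0.0128, 0, 0, 0], [0, 0, 0, 0, 0, 0, 0]]]' | grep -E 'pos|ft'; python3 -m inch '[[[0, 0, 0, -0.0112, 0, 0, 0], [0, 0, 0, 0, 0, 0, 0]]]' | grep -E 'pos|ft'
```

```text
position: [0.5376, 0.002, 0.1952]
ft_force: [0.2, 0.2, -4.6]
position: [0.538, 0.0019, 0.1965]
ft_force: [0.4, 0.1, -1.3]
```

To row units: -0.0007 m is -0.0112.

```bash
python3 -m inch '[[[0, 0, 0, -0.0112, 0, 0, 0], [0, 0, 0, 0, 0, 0, 0]]]' | grep -E 'pos|ft'
```

```text
position: [0.538, 0.0019, 0.1973]
ft_force: [0.3, -0.6, -0.7]
```

The force fell to nothing 12.5 mm after first touch. I'll lower slightly, slide the hook out radially and look at the ring.

```bash
python3 -m inch '[[[0, 0, 0, 0.032, 0, 0, 0], [0, 0, 0, 0.032, 0, 0, 0], [0, 0, 0, 0.024, 0, 0, 0], [0, 0, 0, 0, 0, 0, 0]]]' | grep -E 'pos|ft'; python3 -m inch '[[[0, 0.048, 0, 0, 0, 0, 0], [0, 0.064, 0, 0, 0, 0, 0], [0, 0.096, 0, 0, 0, 0, 0], [0, 0, 0, 0, 0, 0, 0]]]' | grep -E 'pos|ft'; python3 -m inch '[[[0, 0.32, 0, -0.32, 0, 0, 0], [0, 0.32, 0, -0.64, 0, 0, 0], [0, 0, 0, -0.64, 0, 0, 0], [0, 0, 0, 0, 0, 0, 0], [0, 0, 0, 0, 0, 0, 0]]]'
python3 - <<'E'
from h import *
z=grab('wrist','w5');sc=grab('scene','s5');t=grab('top','t5');c=[.5638,.015,.06]
def crop(z,h):
    q=proj(z,c)[0].round().astype(int);print(q);return cv2.resize(z['p'][max(q[1]-h,0):q[1]+h,q[0]-h:q[0]+h],(400,400),interpolation=3)
cv2.imwrite('pics/m5.png',np.hstack([crop(sc,40),crop(z,50)])[:,:,::-1])
W=cloud(z);m=(z['d']>0)&(np.hypot(W[...,0]-c[0],W[...,1]-c[1])<.03)&(W[...,2]>.0645)&(W[...,2]<.09)
S=W[m];print(len(S));print(S[S[:,2]>.069].round(4)[:60:2])
E
```

```text
position: [0.5373, 0.0019, 0.1907]
ft_force: [-0.0, -0.0, -1.0]
position: [0.525, -0.0034, 0.191]
ft_force: [-0.1, 0.0, -0.4]
time_s: 17.82
position: [0.4885, -0.0191, 0.2901]
orientation: [180.0, -0.0, -156.5]
ft_force: [-1.0, 0.1, -1.5]
gripper_width: 0.0116
grip_force: 40.0
[311 266]
[316 284]
7
[]
```

View pics/m5.png

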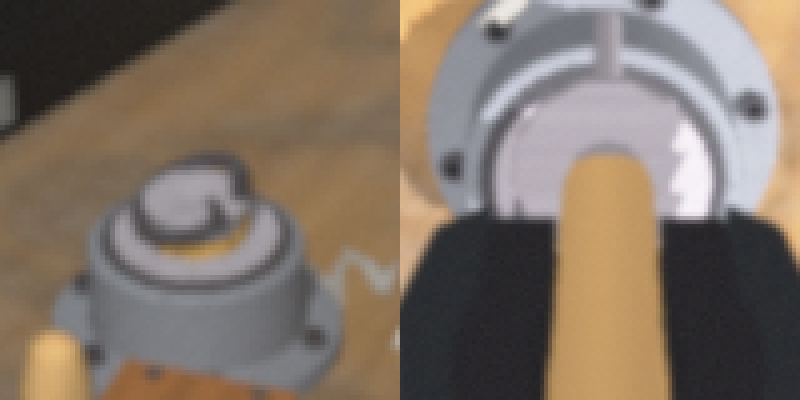

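The scene panel shows the ring tilted on the spindle, with both ends up on the land (tangs at about (215,215) and (240,195)). Next, the pick goes back to its slot.

To row units: 0.035 m is 0.56, 0.0349 m is 0.5584, 7.4 degrees / 180 = 0.0411.

```bash
python3 -m inch '[[[0, -0.2224, 0.5584, -0.016, 0, 0, 0], [0, -0.2224, 0.5584, -0.016, 0, 0, 0], [0, -0.2224, 0.5584, -0.016, 0, 0, 0], [0, -0.2224, 0.5584, -0.016, 0, 0, 0], [0, -0.2208, 0.56, -0.016, 0, 0, 0], [0, 0, 0, 0, 0, 0, 0.0411], [0, 0, 0, 0, 0, 0, 0.0411], [0, 0, 0, 0, 0, 0, 0], [0, 0, 0, 0, 0, 0, 0], [0, 0, 0, 0, 0, 0, 0]]]'
python3 - <<'E'
from h import *
s=sense();R,p=TR(s);print(p,s['orientation']);delta([.4825,.1687,.2953],188.7,s)
C=np.array([.4825,.1690]);A=np.radians(8.7);d=np.array([np.cos(A),np.sin(A)]);n=np.array([-d[1],d[0]])
for nm in('wrist','scene'):
    z=grab(nm,nm+'6');V=cloud(z);m=(z['d']>0)&(np.hypot(V[...,0]-C[0],V[...,1]-C[1])<.03)&(V[...,2]>.145)&(V[...,2]<.23);S=V[m]
    L=np.c_[(S[:,:2]-C)@d,(S[:,:2]-C)@n,S[:,2]]
    for lo in np.arange(.145,.225,.01):
        q=L[(L[:,2]>=lo)&(L[:,2]<lo+.01)]
        if len(q):print(nm,lo.round(3),len(q),q.min(0).round(4),np.median(q,0).round(4),q.max(0).round(4))
t=grab('top','t6')
W=cloud(t);c=[.567,.0126];m=(t['d']>0)&(np.hypot(W[...,0]-c[0],W[...,1]-c[1])<.035)&(W[...,2]>.064)&(W[...,2]<.1);print(len(W[m]));print(W[m].round(4)[:40])
E
```

```text
time_s: 19.23
position: [0.4829, 0.1685, 0.2957]
orientation: [-180.0, -0.0, -171.3]
ft_force: [0.4, 0.3, -0.8]
gripper_width: 0.0121
grip_force: 40.0
[0.48292372 0.16846662 0.29566383] [-1.79995426e+02 -3.20854312e-02 -1.71289667e+02]
d [0.0004 0.0003 0.0004] rot [-0.   -0.03  0.01]
wrist 0.155 9 [-0.0019 -0.0007  0.1617] [-0.0017  0.0009  0.1623] [-0.0009  0.0032  0.165 ]
wrist 0.165 23 [-0.0021 -0.0006  0.1651] [-0.0018  0.0016  0.1704] [-0.0006  0.0032  0.1749]
wrist 0.175 29 [-0.0021 -0.0013  0.1754] [-0.0017  0.0009  0.1806] [0.0005 0.0031 0.1849]
wrist 0.185 32 [-0.0022 -0.0012  0.1857] [-0.0015  0.0009  0.19  ] [0.0003 0.0037 0.1943]
wrist 0.195 17 [-0.0025 -0.0011  0.195 ] [-0.0017  0.0009  0.1972] [-0.0003  0.0036  0.2006]
scene 0.155 10 [-0.0006 -0.0021  0.1627] [0.0041 0.001  0.1645] [0.01   0.0018 0.1649]
scene 0.165 28 [-0.0008 -0.0009  0.1652] [0.0019 0.0014 0.1692] [0.0102 0.0039 0.1748]
scene 0.175 23 [-0.0007 -0.0014  0.1753] [0.0013 0.0015 0.1797] [0.0035 0.0042 0.1841]
scene 0.185 24 [-0.0008  0.0003  0.1852] [0.0011 0.0018 0.1891] [0.0033 0.0039 0.1946]
scene 0.1
[... 737 characters left out ...]
 0.579  -0.0083  0.067 ]
 [ 0.5773  0.0212  0.0677]
 [ 0.5771  0.0076  0.0669]
 [ 0.5772 -0.0014  0.064 ]
 [ 0.5769 -0.006   0.0662]
 [ 0.5765 -0.0083  0.0699]
 [ 0.5746 -0.0037  0.0664]
 [ 0.5744 -0.006   0.0693]
 [ 0.5746 -0.0082  0.0652]
 [ 0.5729  0.0258  0.067 ]
 [ 0.5728  0.0235  0.0674]
 [ 0.5726  0.0054  0.0653]
 [ 0.5723 -0.0059  0.0672]
 [ 0.5721 -0.0082  0.0686]
 [ 0.5707  0.0281  0.0662]
 [ 0.5702  0.0032  0.0673]
 [ 0.5698 -0.0059  0.0702]
 [ 0.5696 -0.0081  0.0718]
 [ 0.5684  0.0259  0.0667]
 [ 0.5678 -0.0036  0.0672]
 [ 0.5676 -0.0058  0.0688]
 [ 0.5676 -0.0081  0.0682]
 [ 0.5662  0.0238  0.0642]
 [ 0.5661  0.0214  0.0656]
 [ 0.5661  0.0169  0.0641]
 [ 0.5659  0.0101  0.0648]]
```

To row units: 0.04 m is 0.64, 0.0008 m is 0.0128.

```bash
python3 -m inch '[[[0, 0.0128, 0.0048, 0.64, 0, 0, 0], [0, 0, 0, 0.48, 0, 0, 0], [0, 0, 0, 0, 0, 0, 0]]]' | grep -E 'pos|ft'; python3 -m inch '[[[0, 0, 0, 0.32, 0, 0, 0], [0, 0, 0, 0.32, 0, 0, 0], [0, 0, 0, 0.192, 0, 0, 0], [0, 0, 0, 0, 0, 0, 0]]]'| grep -E 'pos|ft'; python3 -m inch '[[[0, 0, 0, 0.16, 0, 0, 0], [0, 0, 0, 0.096, 0, 0, 0], [0, 0, 0, 0.032, 0, 0, 0], [0, 0, 0, 0, 0, 0, 0]]]'| grep -E 'pos|ft'
```

```text
position: [0.4808, 0.1683, 0.2236]
ft_force: [-0.3, 0.2, -0.8]
position: [0.4821, 0.1688, 0.1741]
ft_force: [0.3, 0.3, -1.0]
position: [0.4821, 0.1688, 0.1559]
ft_force: [0.2, -1.0, -0.1]
```

To row units: 0.0015 m is 0.024.

```bash
python3 -m inch '[[[0, 0, 0, 0.024, 0, 0, 0], [0, 0, 0, 0, 0, 0, 0]]]' | grep -E 'pos|ft';python3 -m inch '[[[0, 0, 0, 0.016, 0, 0, 0], [0, 0, 0, 0, 0, 0, 0]]]' | grep -E 'pos|ft'
```

```text
position: [0.4822, 0.1688, 0.1546]
ft_force: [-0.1, -0.3, -1.5]
position: [0.4821, 0.1688, 0.1535]
ft_force: [0.8, -0.3, -0.8]
```

To row units: 0.0007 m is 0.0112.

```bash
python3 -m inch '[[[0, 0, 0, 0.0112, 0, 0, 0], [0, 0, 0, 0, 0, 0, 0]]]' | grep -E 'pos|ft'
```

```text
position: [0.4823, 0.1688, 0.1532]
ft_force: [-0.9, 0.6, 2.0]
```

To row units: -0.06 m is -0.96, -0.03 m is -0.48.

```bash
python3 -m inch '[[[0.05, 0, 0, 0, 0, 0, 0], [0.06, 0, 0, 0, 0, 0, 0], [0.08, 0, 0, 0, 0, 0, 0], [0.088, 0, 0, -0.48, 0, 0, 0], [0.088, 0, 0, -0.96, 0, 0, 0], [0.088, 0, 0, -0.96, 0, 0, 0]]]'; python3 -m inch '[[[0.088, -0.0992, -0.6192, 0.192, 0, 0, 0], [0.088, -0.0992, -0.6192, 0.192, 0, 0, 0], [0.088, -0.0992, -0.6192, 0.192, 0, 0, 0], [0.088, -0.1008, -0.616, 0.192, 0, 0, 0], [0.088, 0, 0, 0.192, 0, 0, 0.0478], [0.088, 0, 0, 0, 0, 0, 0.0478], [0.088, 0, 0, 0, 0, 0, 0], [0.088, 0, 0, 0, 0, 0, 0]]]'
python3 - <<'E'
from h import *
z=grab('wrist','w7');t=grab('scene','s7');c=[.5638,.015,.06]
q=proj(z,c)[0].round().astype(int);print('crop0',q-50)
a=cv2.resize(z['p'][q[1]-50:q[1]+50,q[0]-50:q[0]+50],(500,500),interpolation=3)
q=proj(t,[.4823,.1695,.12])[0].round().astype(int);b=cv2.resize(t['p'][q[1]-60:q[1]+60,q[0]-30:q[0]+30],(250,500),interpolation=3)
cv2.imwrite('pics/m7.png',np.hstack([a,b])[:,:,::-1])
W=cloud(z);m=(z['d']>0)&(np.hypot(W[...,0]-c[0],W[...,1]-c[1])<.035)&(W[...,2]<.1)
S=W[m];r=np.hypot(S[:,0]-c[0],S[:,1]-c[1]);th=np.degrees(np.arctan2(S[:,1]-c[1],S[:,0]-c[0]))%360
for a in range(0,360,15):
    k=(th>=a)&(th<a+15)&(r>.0195)&(r<.032)&(S[:,2]>.05);
    if k.any():print(a,k.sum(),S[k,2].min().round(4),np.median(S[k,2]).round(4),S[k,2].max().round(4),r[k].max().round(4))
print('high',S[S[:,2]>.0715].round(4))
E
```

```text
time_s: 22.25
position: [0.4816, 0.1687, 0.3038]
orientation: [-180.0, -0.1, -171.3]
ft_force: [0.6, -0.2, 0.1]
gripper_width: 0.0696
grip_force: 0.0
time_s: 23.25
position: [0.5302, 0.0198, 0.243]
orientation: [180.0, 0.0, 171.6]
ft_force: [0.2, -0.7, 0.4]
gripper_width: 0.0878
grip_force: 0.0
crop0 [266 208]
0 18 0.0543 0.0565 0.0619 0.0249
15 15 0.0522 0.0545 0.0615 0.0254
30 14 0.0531 0.0546 0.0613 0.0243
45 18 0.0527 0.0545 0.062 0.0245
60 22 0.0539 0.0557 0.0571 0.0242
75 26 0.055 0.0563 0.058 0.0239
90 28 0.0568 0.0582 0.0596 0.0244
105 28 0.0571 0.0598 0.0617 0.0242
120 26 0.0585 0.0623 0.0739 0.0241
135 56 0.0604 0.0681 0.0747 0.0245
150 2 0.0619 0.062 0.0621 0.0228
180 9 0.0655 0.0675 0.0702 0.0206
195 3 0.0673 0.0676 0.0695 0.0196
210 6 0.0673 0.0692 0.0695 0.0201
225 10 0.0675 0.0694 0.0704 0.0207
240 12 0.0681 0.0695 0.0717 0.0214
255 16 0.0667 0.0698 0.071 0.0221
270 22 0.066 0.0681 0.07 0.0235
285 25 0.0649 0.0665 0.0679 0.0242
300 30 0.0627 0.0645 0.0665 0.0249
315 32 0.0603 0.0619 0.0635 0.0255
330 32 0.0585 0.0595 0.0622 0.0257
345 23 0.0562 0.0581 0.0613 0.0258
hig
[... 1570 characters left out ...]
-02  7.820e-02]
 [ 5.474e-01  1.390e-02  7.790e-02]
 [ 5.477e-01  1.470e-02  7.730e-02]
 [ 5.478e-01  1.560e-02  7.750e-02]
 [ 5.483e-01  1.640e-02  7.640e-02]
 [ 5.489e-01  1.270e-02  7.580e-02]
 [ 5.485e-01  1.370e-02  7.740e-02]
 [ 5.487e-01  1.460e-02  7.700e-02]
 [ 5.492e-01  1.540e-02  7.600e-02]
 [ 5.493e-01  1.620e-02  7.630e-02]
 [ 5.499e-01  4.400e-03  7.220e-02]
 [ 5.493e-01  1.360e-02  7.780e-02]
 [ 5.495e-01  1.440e-02  7.740e-02]
 [ 5.499e-01  1.530e-02  7.670e-02]
 [ 5.496e-01  1.620e-02  7.790e-02]
 [ 5.501e-01  1.350e-02  7.810e-02]
 [ 5.510e-01  1.420e-02  7.580e-02]
 [ 5.521e-01 -5.000e-04  7.180e-02]
 [ 5.532e-01 -7.000e-04  7.160e-02]
 [ 5.538e-01 -2.600e-03  7.170e-02]]
```

View pics/m7.png

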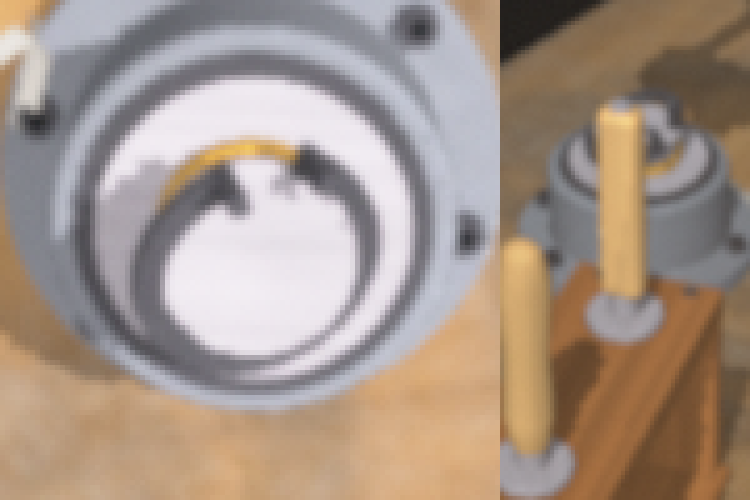

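The wrist view (left) shows the ring tilted on the spindle top, with tangs at crop (232,190) and (308,165). The right panel shows the pick seated in its slot and the awl untouched. The tangs measure 16 mm between centres along world y, with A about 4 mm higher, so I'll tilt the gripper 13° to match before taking them.

To row units: 0.034 m is 0.544, 0.0068 m is 0.1088, -8.4 degrees / 180 = -0.0467.

```bash
python3 -m inch '[[[0.06, -0.08, 0.1088, 0.544, 0, 0, 0], [0.05, -0.08, 0.1088, 0.544, 0, 0, 0], [0.045, -0.08, 0.1072, 0.544, 0, 0, 0], [0.045, 0, 0, 0, 0, 0, -0.0467], [0.045, 0, 0, 0, 0.0372, 0, 0], [0.045, 0, 0, 0, 0.0367, 0, 0], [0.045, 0, 0, 0, 0, 0, 0], [0.045, 0, 0, 0, 0, 0, 0]]]' 15
python3 - <<'E'
from h import *
s=sense();R,p=TR(s);print(p,s['orientation'],R.T@(np.array([.548,.0262,.0919])-p),R[:,1])
E
```

```text
time_s: 24.35
position: [0.5479, 0.0379, 0.1409]
orientation: [-166.8, -0.0, 179.9]
ft_force: [0.1, -0.7, -0.1]
gripper_width: 0.0452
grip_force: 0.0
[0.54792966 0.037861   0.14088938] [-1.66800590e+02 -9.25519453e-03  1.79921902e+02] [-9.41506354e-05 -1.66551441e-04  5.03577898e-02] [ 0.00129016  0.9735804  -0.22834084]
```

To row units: 0.03 m is 0.48, 0.014 m is 0.224.

```bash
python3 -m inch '[[[0.045, 0, 0, 0.48, 0, 0, 0], [0.045, 0, 0, 0.224, 0, 0, 0], [0.045, 0, 0, 0, 0, 0, 0]]]' | grep -E 'pos|ft'; python3 -m inch '[[[0.045, 0, 0, 0.064, 0, 0, 0], [0.045, 0, 0, 0.032, 0, 0, 0], [0.045, 0, 0, 0, 0, 0, 0]]]' | grep -E 'pos|ft'
python3 -m inch '[[[0.026, 0, 0, 0, 0, 0, 0], [0.024, 0, 0, 0, 0, 0, 0], [0.022, 0, 0, 0, 0, 0, 0], [0.02, 0, 0, 0, 0, 0, 0]]]' 15
```

```text
position: [0.5467, 0.0265, 0.0968]
ft_force: [0.4, -1.9, 0.4]
position: [0.5481, 0.0262, 0.0925]
ft_force: [-0.3, 0.0, -0.8]
time_s: 25.6
position: [0.5481, 0.026, 0.0922]
orientation: [-166.7, 0.0, 179.9]
ft_force: [0.0, -0.1, 0.4]
gripper_width: 0.0198
grip_force: 0.9
```

```bash
python3 -m inch '[[[0.016, 0, 0, 0, 0, 0, 0], [0.013, 0, 0, 0, 0, 0, 0], [0.012, 0, 0, 0, 0, 0, 0], [0.012, 0, 0, 0, 0, 0, 0]]]' 12
```

```text
time_s: 26.1
position: [0.5481, 0.027, 0.092]
orientation: [-166.8, 0.0, 179.9]
ft_force: [1.3, 4.8, -1.7]
gripper_width: 0.012
grip_force: 11.9
```

To row units: -0.002 m is -0.032, -0.0005 m is -0.008.

```bash
python3 -m inch '[[[0.008, -0.032, -0.008, -0.032, 0, 0, 0], [0.008, -0.032, -0.008, -0.032, 0, 0, 0], [0.008, 0, 0, 0, 0, 0, 0]]]' 15 | grep -vE 'ori|time';  python3 -m inch '[[[0.008, -0.048, -0.008, -0.032, 0, 0, 0], [0.008, -0.048, -0.008, -0.032, 0, 0, 0], [0.008, 0, 0, 0, 0, 0, 0]]]' | grep -vE 'ori|time'
```

```text
position: [0.5518, 0.0257, 0.0964]
ft_force: [0.9, -0.1, -0.1]
gripper_width: 0.0076
grip_force: 4.5
position: [0.5584, 0.0258, 0.1008]
ft_force: [0.2, 0.3, 0.6]
gripper_width: 0.0081
grip_force: 4.6
```

```bash
python3 - <<'E'
from h import *
s=sense();print(s['gripper_width'],s['grip_force'],s['ft_force'])
for nm in('scene','top'):
    z=grab(nm,nm+'8');W=cloud(z);c=np.array([.5638,.015])if nm=='scene' else np.array([.5665,.0126])
    g=z['p'].max(2)
    m=(z['d']>0)&(np.hypot(W[...,0]-c[0],W[...,1]-c[1])<.05)&(W[...,2]<.078)&(W[...,2]>.05)
    S=W[m];G=g[m];print(nm,m.sum())
    for lo in np.arange(.05,.078,.003):
        k=(S[:,2]>=lo)&(S[:,2]<lo+.003)&(G<90)
        if k.any():print(lo.round(3),k.sum(),S[k].mean(0).round(4),S[k].min(0).round(4),S[k].max(0).round(4))
E
```

```text
0.008132920869504366 4.609302710741758 [0.1872205  0.25986394 0.64502485]
scene 143
0.059 9 [0.5871 0.04   0.0609] [0.5797 0.0336 0.0596] [0.5946 0.0442 0.0619]
0.062 12 [0.5805 0.0416 0.0632] [0.5748 0.0382 0.0621] [0.5873 0.0442 0.0645]
0.065 2 [0.575  0.0431 0.0659] [0.5734 0.0422 0.0658] [0.5766 0.044  0.0659]
0.077 1 [0.5488 0.0329 0.0773] [0.5488 0.0329 0.0773] [0.5488 0.0329 0.0773]
top 35
0.05 2 [ 0.5781 -0.0082  0.0507] [ 0.5572 -0.017   0.0507] [0.5991 0.0006 0.0508]
```

To row units: -0.004 m is -0.064, -0.003 m is -0.048.

```bash
python3 -m inch '[[[0.006, 0, 0, 0, 0, 0, 0], [0.006, 0, 0, 0, 0, 0, 0], [0.006, 0, -0.0112, -0.048, 0, 0, 0], [0.006, 0, -0.0144, -0.064, 0, 0, 0], [0.006, 0, 0, 0, 0, 0, 0]]]' 12 | grep -vE 'ori|time';  python3 -m inch '[[[0.006, 0, -0.032, -0.128, 0, 0, 0], [0.006, 0, -0.048, -0.192, 0, 0, 0], [0.006, 0, -0.08, -0.32, 0, 0, 0], [0.006, 0, 0, 0, 0, 0, 0], [0.006, 0, 0, 0, 0, 0, 0]]]' | grep -vE 'ori|time'
python3 - <<'E'
from h import *
R,p=TR();print(p)
z=grab('scene','s9');W=cloud(z);g=z['p'].max(2)
m=(z['d']>0)&(np.hypot(W[...,0]-p[0]-.02,W[...,1]-p[1])<.05)&(W[...,2]<p[2]-.015)&(W[...,2]>.05)&(g<100)
S=W[m];print(len(S))
for lo in np.arange(.05,p[2],.004):
    k=(S[:,2]>=lo)&(S[:,2]<lo+.004)
    if k.any():print(lo.round(3),k.sum(),S[k].mean(0).round(4),S[k].min(0).round(4),S[k].max(0).round(4))
q=proj(z,p-[-.015,0,.03])[0].round().astype(int);print(q)
cv2.imwrite('pics/m9.png',cv2.resize(z['p'][q[1]-60:q[1]+60,q[0]-60:q[0]+60,::-1],(600,600),interpolation=3))
E
```

```text
position: [0.5583, 0.0261, 0.1082]
ft_force: [-0.3, -0.1, 0.2]
gripper_width: 0.0066
grip_force: 12.0
position: [0.558, 0.0255, 0.1493]
ft_force: [-0.3, 0.2, -0.8]
gripper_width: 0.0067
grip_force: 12.0
[0.55804245 0.02551704 0.14930148]
119
0.05 1 [0.5934 0.0146 0.05  ] [0.5934 0.0146 0.05  ] [0.5934 0.0146 0.05  ]
0.106 15 [0.5907 0.0345 0.1089] [0.5788 0.0226 0.1075] [0.5983 0.043  0.1099]
0.11 23 [0.5834 0.0379 0.1117] [0.571  0.0252 0.1101] [0.5971 0.0446 0.1138]
0.114 16 [0.5689 0.0411 0.116 ] [0.5635 0.0377 0.1142] [0.5749 0.0441 0.1179]
0.118 19 [0.5616 0.0342 0.1198] [0.5579 0.0264 0.1181] [0.5666 0.0411 0.1218]
0.122 4 [0.5598 0.0317 0.1234] [0.5573 0.0292 0.1224] [0.5622 0.0344 0.1244]
0.126 8 [0.5513 0.0304 0.1287] [0.548  0.0163 0.126 ] [0.5612 0.0387 0.1298]
0.13 31 [0.5538 0.031  0.1317] [0.5479 0.0116 0.1301] [0.5666 0.0407 0.1338]
0.134 2 [0.5555 0.0354 0.1341] [0.5496 0.0303 0.1341] [0.5615 0.0406 0.1342]
[303 239]
```

The ring hangs from its tangs. I'll level the tool, carry the ring over the dish, and measure both there.

To row units: -0.0405 m is -0.648, -0.04 m is -0.64, -6.6 degrees / 180 = -0.0367.

```bash
python3 -m inch '[[[0.006, 0, 0, 0, -0.0367, 0, 0], [0.006, 0, 0, 0, -0.0367, 0, 0], [0.006, 0.2032, -0.648, 0, 0, 0, 0], [0.006, 0.2032, -0.648, 0, 0, 0, 0], [0.006, 0.2032, -0.648, 0, 0, 0, 0], [0.006, 0.2032, -0.648, 0, 0, 0, 0], [0.006, 0.2032, -0.648, 0, 0, 0, 0], [0.006, 0.2, -0.64, 0, 0, 0, 0], [0.006, 0, 0, 0, 0, 0, 0], [0.006, 0, 0, 0, 0, 0, 0]]]' 12
python3 - <<'E'
from h import *
R,p=TR();print(p)
for nm in('wrist','scene','top'):
    z=grab(nm,nm+'10');W=cloud(z);g=z['p'].max(2);P=z['p'].astype(int)
    cu=(P[...,0]-P[...,2]>40)&(z['d']>0)&(np.hypot(W[...,0]-.502,W[...,1]+.22)<.09)
    S=W[cu&(W[...,2]>.024)&(W[...,2]<.036)];
    if len(S)>20:
        A=np.c_[2*S[:,:2],np.ones(len(S))];x=np.linalg.lstsq(A,(S[:,:2]**2).sum(1),rcond=None)[0];print(nm,'rimfit',x[:2],np.sqrt(x[2]+x[0]**2+x[1]**2),len(S),cv2.minEnclosingCircle(S[:,:2].astype(np.float32)))
    m=(z['d']>0)&(np.hypot(W[...,0]-p[0]-.02,W[...,1]-p[1])<.045)&(W[...,2]<p[2]-.02)&(W[...,2]>.08)&(g<110);S=W[m]
    for lo in np.arange(.09,.13,.005):
        k=(S[:,2]>=lo)&(S[:,2]<lo+.005)
        if k.any():print(nm,lo.round(3),k.sum(),S[k].mean(0).round(4),S[k].min(0).round(4),S[k].max(0).round(4))
E
```

```text
time_s: 29.5
position: [0.4809, -0.2164, 0.1486]
orientation: [-180.0, -0.1, 179.8]
ft_force: [-0.9, 0.2, -0.9]
gripper_width: 0.0069
grip_force: 12.0
[ 0.48086819 -0.21641651  0.14857463]
wrist rimfit [ 0.50134669 -0.21974618] 0.059918450520012274 2629 ((0.5022211670875549, -0.21998770534992218), 0.0629120022058487)
wrist 0.105 148 [ 0.5161 -0.2145  0.1088] [ 0.5128 -0.2202  0.1063] [ 0.5199 -0.2098  0.11  ]
wrist 0.11 28 [ 0.5149 -0.217   0.1105] [ 0.513  -0.2201  0.11  ] [ 0.5168 -0.2099  0.1121]
wrist 0.115 5 [ 0.4799 -0.2161  0.1193] [ 0.4783 -0.218   0.1181] [ 0.4813 -0.2151  0.1199]
wrist 0.12 96 [ 0.4788 -0.215   0.1228] [ 0.4767 -0.218   0.1203] [ 0.482  -0.2118  0.125 ]
wrist 0.125 136 [ 0.4756 -0.215   0.1271] [ 0.4685 -0.2273  0.125 ] [ 0.4825 -0.2029  0.1286]
scene rimfit [ 0.50382348 -0.21970355] 0.059632223062659764 420 ((0.5022172331809998, -0.22091729938983917), 0.06464902311563492)
scene 0.105 19 [ 0.5158 -0.2082  0.1088] [ 0.5074 -0.2245  0.1062] [ 0.5216 -0.1912  0.11  ]
scene 0.11 32 [ 0.5057 -0.211   0.1128] [ 0.494  -0.2295  0.11  ] [ 0.5159 -0.1866  0.1149]
scene 0.115 24 [ 0.4917 -0.197   0.1177] [ 0.4818 -0.2308  0.1152] [ 0.5028 -0.1871  0.1198]
scene 0.12 12 [ 0.4818 -0.2045  0.1222] [ 0.4738 -0.222   0.1201] [ 0.4883 -0.197   0.1249]
scene 0.125 9 [ 0.4772 -0.209   0.127 ] [ 0.4717 -0.228   0.1255] [ 0.4881 -0.1987  0.128 ]
top rimfit [ 0.50468267 -0.22055646] 0.05977504380830739 115 ((0.5049669146537781, -0.22066889703273773), 0.06209685653448105)
top 0.105 8 [ 0.5207 -0.2099  0.1084] [ 0.5158 -0.2159  0.1067] [ 0.5221 -0.1963  0.1099]
top 0.11 16 [ 0.5182 -0.2073  0.1124] [ 0.5114 -0.2234  0.11  ] [ 0.5219 -0.1931  0.1146]
top 0.12 1 [ 0.4922 -0.1931  0.1216] [ 0.4922 -0.1931  0.1216] [ 0.4922 -0.1931  0.1216]
```

To row units: 0.03 m is 0.48, -0.011 m is -0.176.

```bash
python3 -m inch '[[[0.006, -0.048, -0.176, 0.32, 0, 0, 0], [0.006, 0, 0, 0.48, 0, 0, 0], [0.006, 0, 0, 0.48, 0, 0, 0], [0.006, 0, 0, 0.16, 0, 0, 0], [0.006, 0, 0, 0.08, 0, 0, 0], [0.006, 0, 0, 0, 0, 0, 0]]]' | grep -vE 'ori|time'; python3 -m inch '[[[0.006, 0, 0, 0.032, 0, 0, 0], [0.006, 0, 0, 0.032, 0, 0, 0], [0.006, 0, 0, 0, 0, 0, 0]]]'| grep -vE 'ori|time'
```

```text
position: [0.4849, -0.228, 0.0549]
ft_force: [0.4, 0.3, 0.4]
gripper_width: 0.0068
grip_force: 12.0
position: [0.4843, -0.2281, 0.0504]
ft_force: [-0.3, -0.1, -0.4]
gripper_width: 0.0068
grip_force: 12.0
```

To row units: 0.001 m is 0.016.

```bash
python3 -m inch '[[[0.006, 0, 0, 0.016, 0, 0, 0], [0.006, 0, 0, 0.016, 0, 0, 0], [0.006, 0, 0, 0, 0, 0, 0]]]' | grep -E 'pos|ft';python3 -m inch '[[[0.006, 0, 0, 0.016, 0, 0, 0], [0.006, 0, 0, 0.016, 0, 0, 0], [0.006, 0, 0, 0, 0, 0, 0]]]' | grep -E 'pos|ft'
```

```text
position: [0.4841, -0.228, 0.0481]
ft_force: [0.2, 0.6, 0.2]
position: [0.4842, -0.228, 0.0461]
ft_force: [0.4, 0.8, -0.3]
```

To row units: 0.001 m is 0.016.

```bash
python3 -m inch '[[[0.006, 0, 0, 0.016, 0, 0, 0], [0.006, 0, 0, 0.016, 0, 0, 0], [0.006, 0, 0, 0, 0, 0, 0]]]' | grep -E 'pos|ft'; python3 -m inch '[[[0.010, 0, 0, 0, 0, 0, 0], [0.014, 0, 0, 0, 0, 0, 0], [0.018, 0, 0, 0, 0, 0, 0], [0.022, 0, 0, 0, 0, 0, 0], [0.026, 0, 0, 0, 0, 0, 0], [0.03, 0, 0, 0, 0, 0, 0], [0.034, 0, 0, 0, 0, 0, 0], [0.034, 0, 0, 0, 0, 0, 0], [0.034, 0, 0, 0, 0, 0, 0]]]'; python3 -m inch '[[[0.034, 0, 0, -0.16, 0, 0, 0], [0.034, 0, 0, -0.32, 0, 0, 0], [0.034, 0, 0, -0.8, 0, 0, 0], [0.034, 0, 0, -0.96, 0, 0, 0], [0.05, 0.48, 0, -0.64, 0, 0, 0], [0.05, 0, 0, 0, 0, 0, 0], [0.05, 0, 0, 0, 0, 0, 0]]]'
python3 - <<'E'
from h import *
z=grab('wrist','w11');W=cloud(z);g=z['p'].max(2);s=grab('scene','s11');t=grab('top','t11')
m=(z['d']>0)&(np.hypot(W[...,0]-.502,W[...,1]+.22)<.065)&(W[...,2]<.05)&(g<110);S=W[m];print(len(S),S.min(0),S.max(0),S.mean(0))
q=proj(z,[.502,-.22,.01])[0].round().astype(int);print(q)
y0=max(q[1]-80,0);x0=max(q[0]-80,0)
a=cv2.resize(z['p'][y0:y0+160,x0:x0+160],(400,400));b=cv2.resize(s['p'][190:430,220:460],(400,400))
cv2.imwrite('pics/m11.png',np.hstack([a,b])[:,:,::-1])
E
```

```text
position: [0.4842, -0.228, 0.0442]
ft_force: [0.0, 0.6, -1.3]
time_s: 33.02
position: [0.4843, -0.228, 0.0442]
orientation: [-179.9, 0.0, 179.9]
ft_force: [0.4, 0.3, 0.1]
gripper_width: 0.034
grip_force: 0.0
time_s: 33.9
position: [0.4541, -0.2275, 0.2242]
orientation: [-179.9, 0.0, 179.8]
ft_force: [1.2, -0.2, -0.8]
gripper_width: 0.0502
grip_force: 0.0
22 [ 0.47789741 -0.23808555  0.00440404] [ 0.51368142 -0.20995198  0.01447914] [ 0.48287265 -0.2305156   0.00936306]
[324 260]
```

View pics/m11.png

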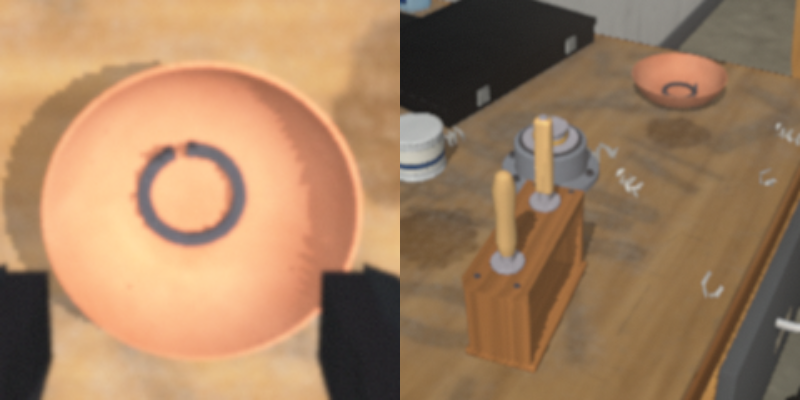

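The ring lies flat in the dish, at crop (190,195) on the left panel. Both tools hang in the stand, and the spindle is bare on the right panel.

```bash
python3 -c "
from station import *
print(hand_in())"
```

```text
the job is handed in; nothing more can be done
None
```

The job is handed in: I lifted the ring off the spindle with the hook pick, hung the pick back in its slot, and laid the ring flat in the copper dish, without touching the awl, tin or pliers (about 34 s of the 72 s allowed).

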